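# Load the specimen crate over the dock's lip

### The arm

A 6-joint arm with a two-finger parallel gripper is mounted at the origin on the work surface. World frame = base frame: x ahead of the robot, y to its left, z up, the work surface at z = 0. Lengths are in m, angles in degrees, forces in N, time in s.
With the tool pointing down it reaches from about 0.35 to 0.875 m from the base axis. Payload 4.2 kg.
Tool frame: the origin (TCP) lies midway between the tips of the shut fingers; the grasp point (between the pads) lies 19 mm behind it; y points along the fingers, z is the direction in which the jaws open and shut, and the axes are right-handed (so a half turn about y gives the same grasp; the last joint's range is limited). The gripper opens to 87 mm and grips with 3 to 60 N. Pads are 19 mm wide; open, the fingers measure 117 mm over their backs; the gripper's body (75 mm by 190 mm) begins 51 mm behind the grasp point.
Start: joints at [82.139, 22.042, 0.453, 0, -68.411, -14.817], TCP at [0.241, 0.577, 0.223] pointing down, gripper open.
Joint ranges: [-179.83, 179.83], [-69.29, 118.12], [-61.27, 80.66], [-181.25, 117.63], [-171.15, -9.14], [-177.46, 177.46]. Speed limits (degrees/s): [159.86, 159.86, 180, 180, 180, 180].

### API

Orientations are given as [roll, pitch, yaw] about the fixed x, y, z axes, in that order (R = Rz(yaw) Ry(pitch) Rx(roll)).
In Python, from workcell import env gives the robot as it stands. The module is installed in compiled form; this text tells all that it offers. Calls block until the motion is done:
- env.goto(position, orientation): joint-space move of the TCP to a pose.
- env.move_straight(position, rotation=None, rate=0.15, force_limit=None): straight line of the TCP; rotation=None keeps the orientation; rate is the mean speed in m/s. With force_limit (N) it stops when the force on the tool has changed by that much, and returns True; else False.
- env.set_joints(angles): joint-space move.
- env.gripper_to(opening, grasp_force=None): opening from 0.0 (shut) to 1.0 (fully open); grasp_force is the grip in N (None keeps the last); returns when the fingers have stopped.
- env.dwell(seconds).
- env.inverse_kinematics(position, orientation): joint angles nearest the present ones, or None.
- env.read_state(): the state.
- env.grab_frame(name): name is "side" or "top" or "wrist"; returns a dict with "image" (420x560x3 uint8, blue, green, red), "fx", "fy", "cx", "cy" (pixels), "position" and "orientation" of the camera in the world. Camera axes: x right, y up, looking along -z (the intrinsics and any distortion apply to the point x, -y, -z); pixel columns grow to the right and rows downward; lengths in m; the calibration is good to about 2 mm. A picture is of the moment at which its call begins. There is no depth.
A pose or a line that the arm cannot do raises env.Unreachable and nothing moves.
- env.close_job(): hands the job in, once; it reports no verdict.
Trained networks look in a picture, given as the dict that the camera call returned (one of the last four; its "shot" number tells which), for a name from the list of things; names that differ only in an ending like _2 or _b are one class to them, and where a whole thing is asked for, a point or a joint stands for the part that bears it (a point fixed in the world has none). Each returns a list of dicts, best first, with "score" (0 to 1); they miss things now and then, are a little off and sometimes report something else, mostly with a low value. They report only what shows in the picture. A call takes as long as a camera call.
- env.search_frame(picture, thing): "xyz" ([x, y, z] in m, in world coordinates, good to about 4 mm: the middle of the surface that is visible of it).
- env.trace(picture, thing): "mask" (420x560 bool, what is visible of it).
The state is a dict: "clock": time; "joint_positions": joint angles; "qvel": joint speeds; "joint_torque": joint torques, N m; "position": TCP position; "tool_rot": TCP orientation; "force": force on the tool from outside, world axes, zero at the start; "wrist_torque": the same for the moment, N m; "opening": opening from 0.0 (shut) to 1.0 (fully open).
Only numpy, scipy, OpenCV 4.12 (cv2) and the standard library are available. Lean on these libraries where they do the work, as an engineer would, in place of code of your own. Each camera call takes 0.05 s, during which the arm holds its last target.

### The job

Push the grey specimen crate along the bench, up the dock's ramp between the cheeks, until its rear edge drops behind the lip at the top. Then slide it on and press it gently home against the sprung end stop, pushing with about 13 newtons in all for half a second (no harder there, and never with 25 on the way), let go and back away. Leave the other things on the bench where they are.

Things in the scene. Friction and masses are not known exactly. Their poses are not given: they have to be found in the camera images.
- crate: Closed grey specimen crate, plain box 110 mm long (x) x 100 wide (y) x 45 high, thin dark seam, blank paper patch on top, no handle, too wide to grasp; 0.5 to 0.9 kg, friction varies. Stands on the bench before the ramp, x towards it within about 0.25 rad, up to 20 mm off its centre line. Origin: centre of its underside. Push on its rear face (x = -55 mm).
- dock: Metal loading dock fixed to the bench. Origin: on the bench at the ramp's foot, on its centre line; x points up the ramp (roughly to the robot's left), z up. The ramp rises straight, 1 in 4 (14 degrees), from x = 0, z = 0 to its top edge, the lip, at x = 160, z = 40 mm. Side cheeks 6 mm thick, 106 mm apart inside, stand 18 mm above ramp and deck, 34 mm from 36 mm beyond the lip on.
- mouth (a point): Point on the bench midway between the outer ends of two guide plates, 20 mm high, that flare out in front of the ramp: 146 mm apart here, 75 mm before the ramp's foot, narrowing to 106 mm at the foot. Axes as the dock's.
- lip (a point): Middle of the lip, the ramp's top edge; axes as the dock's. Beyond it a level deck lies 8 mm lower. The crate rides up tilted, tips forward when its middle passes the lip, slides on with its nose on the deck, then its rear bottom edge drops behind the lip; its centre is then about 56 mm on. A pusher that rises less than the crate's rear drags it down by friction and can jam it.
- stop: Sprung end stop across the deck's far end: fixed dark block 60 mm wide, 36 high, with a black rubber pad 52 x 24 mm facing the lip. Origin: on the deck 136 mm beyond the lip; axes as the dock's. The pad is set by hand: its face stands 0 to 20 mm on the lip's side of the origin, so the dropped crate has 6 to 26 mm to go; feel for it. It gives 1 mm per 8 N, for 4 mm, then is solid.
- dish: Bystander, leave alone: shallow round glass dish, 68 mm across, 16 mm high. Origin: under its middle, at the bottom.
- jar: Bystander, leave alone: amber glass jar with black cap, 40 mm across, 60 mm high. Origin: under its middle, at the bottom.
- gauge: Bystander, leave alone: small plain steel block 35 x 30 x 20 mm. Origin: under its middle, at the bottom.
- driver: Bystander, leave alone: screwdriver about 160 mm long, lying. Origin: on its long axis, underneath.
- weight: Bystander, leave alone: steel cylinder 44 mm across, 35 mm high, upright. Origin: under its middle, at the bottom.
- couponbox: Bystander, leave alone: small flat black box 70 x 50 x 25 mm. Origin: under its middle, at the bottom.

How it is judged (in metres and radians):
On the way, in this order (a step that is already met when the one before it is completed fails the run):
1. the crate rides tilted on the ramp between the cheeks (angle between crate's own z axis and vertical above 0.2 rad and y of crate in the frame of lip between -0.008 and 0.008 m and x of crate in the frame of lip between -0.13 and 0.01 m), for 0.1 s.
2. the crate's rear edge has dropped behind the lip and the crate lies level on the deck (x of crate in the frame of lip between 0.054 and 0.088 m and z of crate in the frame of lip below -0.005 m and y of crate in the frame of lip between -0.007 and 0.007 m and angle between crate's own z axis and vertical below 0.06 rad), for 0.05 s.
3. the crate, still behind the lip, is pressed against the end stop with more than 6 N for 0.2 s (all of step 2 and contact force between crate and stop above 6 N), for 0.2 s.
At the end, for the whole second after the job is handed in: The crate lies level (within 0.06 rad) and still on the deck between the cheeks (centre within 7 mm of the centre line), rear edge down behind the lip (crate centre 54 to 88 mm beyond the lip and its underside at least 5 mm below it), let go (all of step 2 and linear speed of crate below 0.02 m/s and contact force between crate and stop below 12 N); the robot touches nothing.
It fails at once if crate pressed against the stop with more than 16 N (contact force between crate and stop above 16 N).
It fails at once if robot presses on the crate with more than 25 N (contact force between any of the arm, the fingers and crate above 25 N).
It fails at once if crate tipped over (more than 0.6 rad) (angle between crate's own z axis and vertical above 0.6 rad).
It fails at once if a bystander moved by more than 20 mm (distance of any of dish, jar, gauge, driver, weight, couponbox from where it was at the start of the episode above 0.02 m).
It also fails if it takes over 70 s, if anything falls off the work surface, if the arm or the gripper's body presses on something with over 40 N, if the wrist force passes 120 N, or if a joint passes its speed limit or range.

## Working session

There is one attempt and no reset: what is moved stays moved. The work goes in short steps, each a Python script; the robot and the scene stay as the last script left them, time stands still between calls to the robot, and variables do not carry over. Pictures are saved under pics/ and viewed, and the job is handed in when it is done.

```bash
mkdir -p pics
python3 - <<'E'
from workcell import env
import cv2
s=env.read_state();print(s)
for n in("top","side"):
    p=env.grab_frame(n);cv2.imwrite(f"pics/{n}0.png",p["image"])
    print(n,{k:p[k] for k in p if k!="image"})
    for t in["crate","dock","mouth","lip","stop","dish","jar","gauge","driver","weight","couponbox"]:
        try:
            r=env.search_frame(p,t);print(t,[(x["xyz"],round(x["score"],2)) for x in r[:2]])
        except Exception as e:print(t,e)
E
```

```text
{'clock': 0.0, 'joint_positions': array([ 8.21404410e+01,  2.20897242e+01,  3.79712766e-01, -2.71945257e-02,
       -6.84123445e+01, -1.48173414e+01]), 'qvel': array([ 0.05054448, -0.06874989,  0.06073918, -0.05153288, -0.09586236,
        0.03187427]), 'joint_torque': array([ 1.73735876e-03, -3.90670109e+01,  1.87409753e+01,  4.21989307e+00,
        1.10375145e-02, -1.74641277e-04]), 'position': array([0.24070898, 0.57612977, 0.22147474]), 'tool_rot': array([-8.98752494e+01,  6.86625083e-03,  1.57313075e+02]), 'force': array([0.2718261 , 0.83486414, 0.55316903]), 'wrist_torque': array([0.00578806, 0.00273247, 0.02269715]), 'opening': 0.9990022016895913}
top {'fx': 384.7374263000271, 'fy': 384.7374263000271, 'cx': 280.67032050262287, 'cy': 217.7143427719339, 'position': array([0.58574378, 0.03947194, 0.74016961]), 'orientation': array([  4.07653653,  -2.13562687, -89.32715092]), 'shot': 1}
crate [([0.6686, 0.1541, 0.0592], 0.73), ([0.5371, -0.1574, 0.0419], 0.66)]
dock [([0.503, 0.1888, 0.032], 0.74)]
mouth [([0.4981, 0.1887, 0.0358], 0.8)]
lip [([0.4942, 0.1865, 0.0337], 0.78)]
stop
[... 344 characters left out ...]
61274, 'fy': 497.85289529861274, 'cx': 274.6536246537977, 'cy': 212.70270033818142, 'position': array([0.47057333, 0.83811071, 0.66647484]), 'orientation': array([  54.74176446,   -0.63531437, -167.66797939]), 'shot': 2}
crate [([0.5324, -0.1255, 0.0469], 0.91)]
dock [([0.4967, 0.2306, 0.0324], 0.55)]
mouth [([0.4928, 0.23, 0.0332], 0.7)]
lip [([0.494, 0.233, 0.0297], 0.73)]
stop [([0.4744, 0.3391, 0.0604], 0.79)]
dish [([0.6831, 0.0014, 0.0143], 0.92)]
jar [([0.665, 0.1692, 0.0421], 0.55)]
gauge [([0.6019, 0.1343, 0.0193], 0.73)]
driver [([0.6083, 0.2834, 0.0236], 0.62), ([0.7305, -0.144, 0.0236], 0.46)]
weight [([0.699, -0.0577, 0.0314], 0.81)]
couponbox [([0.7326, -0.1431, 0.0251], 0.87)]
```

View pics/top0.png

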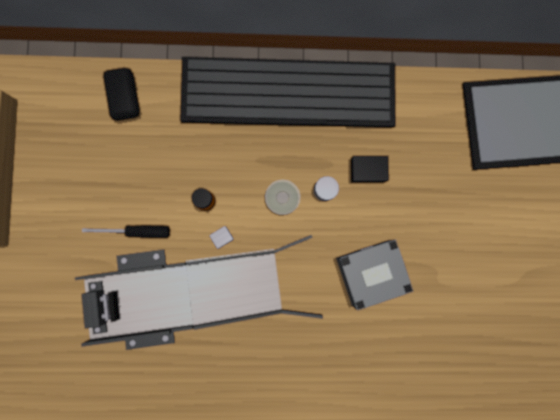

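View pics/side0.png

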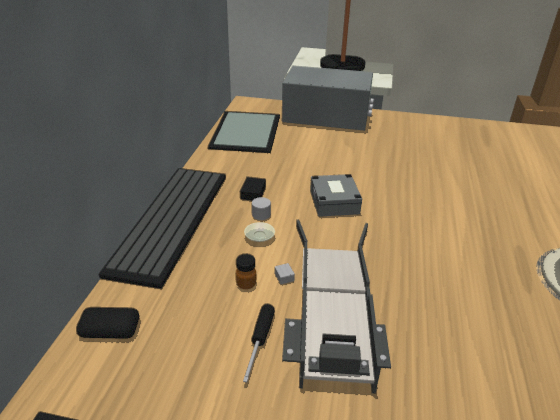

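Run:
```python
import cv2
a=cv2.imread("pics/top0.png")[225:355,70:430];cv2.imwrite("pics/t1.png",cv2.resize(a[:,:260],(780,390),interpolation=3)); cv2.imwrite("pics/t2.png",cv2.resize(a[:,200:],(640,520),interpolation=3))
a=cv2.imread("pics/side0.png")[160:400,270:400];cv2.imwrite("pics/s1.png",cv2.resize(a,(325,600),interpolation=3))
```

```text
(no output)
```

View pics/t1.png

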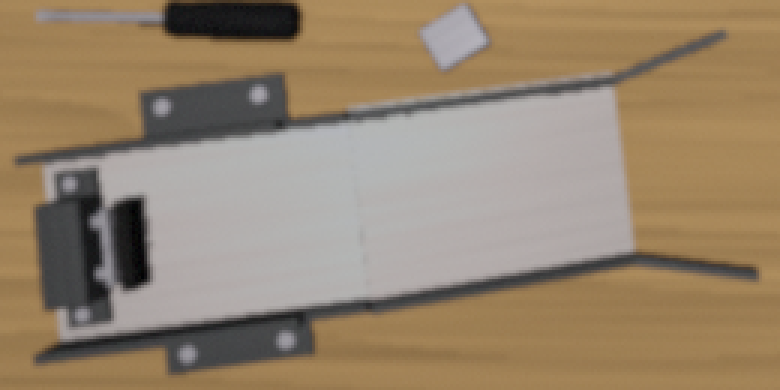

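View pics/t2.png

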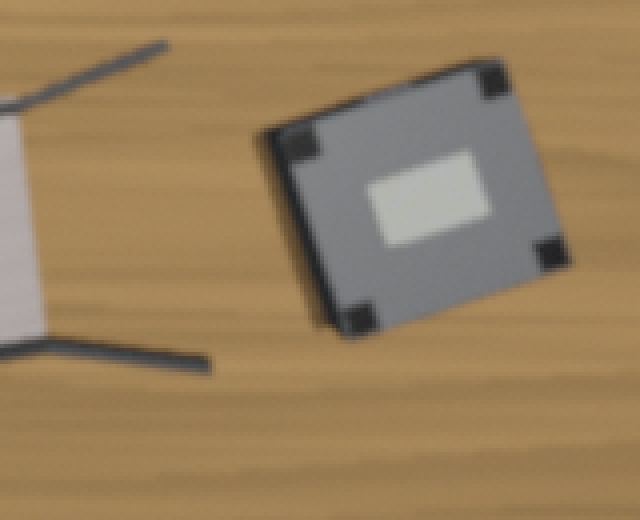

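View pics/s1.png

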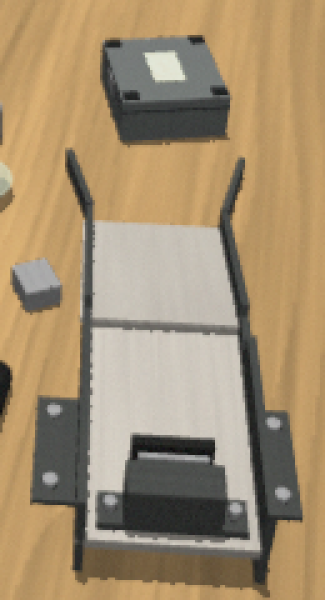

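```bash
cat > h.py <<'E'
import numpy as np, cv2
from scipy.spatial.transform import Rotation as Ro
from scipy.optimize import least_squares
CAM={"top":(384.737,280.670,217.714,[0.58574378,0.03947194,0.74016961],[4.07653653,-2.13562687,-89.32715092]),
"side":(497.853,274.654,212.703,[0.47057333,0.83811071,0.66647484],[54.74176446,-0.63531437,-167.66797939])}
def proj(cam,P):
    f,cx,cy,p,o=CAM[cam]
    q=(np.atleast_2d(P)-p)@Ro.from_euler("xyz",o,degrees=True).as_matrix()
    return np.c_[cx+f*q[:,0]/-q[:,2],cy-f*q[:,1]/-q[:,2]]
def w(pose,P):
    P=np.atleast_2d(np.array(P,float));c,s=np.cos(pose[2]),np.sin(pose[2])
    return np.c_[pose[0]+c*P[:,0]-s*P[:,1],pose[1]+s*P[:,0]+c*P[:,1],P[:,2]]
def fit(obs,x0):
    f=lambda x:np.concatenate([(proj(c,w(x,l))[0]-px) for c,l,px in obs])
    r=least_squares(f,x0,loss="soft_l1");return r.x,f(r.x).reshape(-1,2)
E
python3 - <<'E'
from h import *
T=lambda u,v:np.array([u/3+70,v/3+225])
T2=lambda u,v:np.array([u/4+270,v/4+225])
S=lambda u,v:np.array([u/2.5+270,v/2.5+160])
D=[("top",(-75,-73,20),T(725,34)),("top",(-75,73,20),T(757,272)),("top",(0,-56,18),T(615,80)),("top",(0,56,18),T(635,257)),
("top",(160,-53,40),T(350,117)),("top",(160,53,40),T(370,300)),
("side",(160,-53,40),S(92,327)),("side",(160,53,40),S(240,330)),("side",(-75,-73,20),S(69,150)),("side",(-75,73,20),S(241,158)),("side",(0,-53,0),S(92,220))]
D=[(c,np.array(l)/1000,p) for c,l,p in D]
x,r=fit(D,[.5,.05,1.7]);print("dock",x,np.degrees(x[2]));print(r.round(1))
lc=[(55,-50,45),(-55,-50,45),(-55,50,45),(55,50,45)]
C=[("top",l,p) for l,p in zip(lc,[T2(278,130),T2(500,60),T2(570,265),T2(350,338)])]
C+=[("side",l,p) for l,p in zip(lc,[S(122,107),S(105,40),S(203,38),S(229,100)])]
C=[(c,np.array(l)/1000,p) for c,l,p in C]
y,r=fit(C,[.53,-.15,1.7]);print("crate",y,np.degrees(y[2]));print(r.round(1))
c,s=np.cos(x[2]),np.sin(x[2]);d=y[:2]-x[:2]
print("crate in dock",c*d[0]+s*d[1],-s*d[0]+c*d[1],y[2]-x[2])
for c,obs in(("top",[D,C]),("side",[D,C])):
    im=cv2.imread(f"pics/{c}0.png")
    for o,pose in((D,x),(C,y)):
        for cc,l,p in o:
            q=proj(c,w(pose,l))[0];cv2.circle(im,tuple(int(round(v)) for v in q),2,(0,0,255),-1)
    for dx in range(0,5):
        q=proj(c,w(x,[.04*dx,0,.01*dx]))[0];cv2.circle(im,tuple(int(round(v)) for v in q),2,(0,255,0),-1)
    for l in((.296,-.03,.032),(.296,.03,.032),(.296,0,.032)):
        q=proj(c,w(x,l))[0];cv2.circle(im,tuple(int(round(v)) for v in q),2,(255,0,0),-1)
    cv2.imwrite(f"pics/ov_{c}.png",im)
E
```

```text
dock [0.5188018  0.01787547 1.7171508 ] 98.38549366116406
[[ 0.1  0.7]
 [ 0.5 -0.5]
 [-1.6 -0.3]
 [-0.2  0.9]
 [-1.3  1.3]
 [-0.9 -0.1]
 [-0.4 -4. ]
 [-0.4 -1.8]
 [ 1.1 -1.1]
 [-1.3 -1. ]
 [-0.  -0.1]]
crate [ 0.53500653 -0.15889921  1.88700869] 108.11763386218102
[[-1.2 -0.3]
 [ 0.2 -1. ]
 [ 0.2  0.5]
 [-2.   1.1]
 [-0.1 -2.3]
 [-1.1 -0.7]
 [ 0.2 -1.6]
 [ 0.8 -1.5]]
crate in dock -0.17724801023827924 0.009748008535863932 0.16985788977344862
```

```bash
cat >> h.py <<'E'
DOCK=np.array([0.5188,0.0179,1.7170])
HALF=0.0095
def tool(X,Y,Z,heading=0.,tilt=0.,flip=False):
    """pose whose front fingertip edge (push side) sits at dock-frame X,Y,Z; heading rel. dock (rad), tilt deg tip-forward"""
    a=DOCK[2]+heading;t=np.radians(tilt)
    f=np.array([np.cos(a),np.sin(a),0]);u=np.array([0,0,1.])
    p=w(DOCK,[X,Y,Z])[0]
    x=f*np.cos(t)+u*np.sin(t);y=-u*np.cos(t)+f*np.sin(t)
    p=p-HALF*x
    if flip:x=-x
    R=np.c_[x,y,np.cross(x,y)]
    return p,Ro.from_matrix(R).as_euler("xyz",degrees=True)
def dockxy(p):
    d=np.array(p[:2])-DOCK[:2];c,s=np.cos(DOCK[2]),np.sin(DOCK[2])
    return np.array([c*d[0]+s*d[1],-s*d[0]+c*d[1]])
E
python3 - <<'E'
from workcell import env
from h import *
for fl in(False,True):
  for a in[(-.177,.09,.12,-np.pi/2,5),(-.177,.045,.018,-np.pi/2,5),(-.27,0,.12,0,17),(-.24,0,.03,0,17),(0,0,.05,0,17),(.16,0,.06,0,17),(.2,0,.06,0,17),(.12,0,.2,0,17)]:
    p,o=tool(*a,flip=fl);q=env.inverse_kinematics(p,o);print(fl,a[:3],None if q is None else np.round(q,0))
E
```

```text
False (-0.177, 0.09, 0.12) [ -2.  12. -31.  -1. -42. -79.]
False (-0.177, 0.045, 0.018) [ -1.  25. -31.  -2. -29. -79.]
False (-0.27, 0, 0.12) [-18.  32.   5. -16. -71.  33.]
False (-0.24, 0, 0.03) [-16.  36.  -2. -18. -60.  34.]
False (0, 0, 0.05) [  7.  26. -16. -22. -50.  16.]
False (0.16, 0, 0.06) [ 25.  23. -19. -23. -45.  -1.]
False (0.2, 0, 0.06) [ 30.  23. -19. -23. -44.  -5.]
False (0.12, 0, 0.2) [ 21.  13. -11. -19. -63.  -5.]
True (-0.177, 0.09, 0.12) [ -2.  12. -31.  -1. -42. 101.]
True (-0.177, 0.045, 0.018) [ -1.  25. -31.  -2. -29. 101.]
True (-0.27, 0, 0.12) [ -18.   32.    5.  -16.  -71. -147.]
True (-0.24, 0, 0.03) [ -16.   36.   -2.  -18.  -60. -146.]
True (0, 0, 0.05) [   7.   26.  -16.  -22.  -50. -164.]
True (0.16, 0, 0.06) None
True (0.2, 0, 0.06) [ 30.  23. -19. -23. -44. 175.]
True (0.12, 0, 0.2) [ 21.  13. -11. -19. -63. 175.]
```

View pics/ov_top.png

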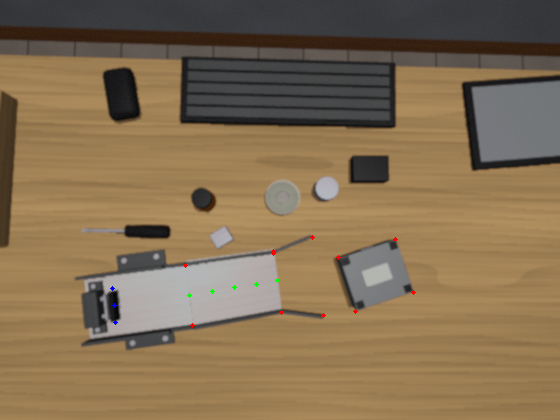

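View pics/ov_side.png

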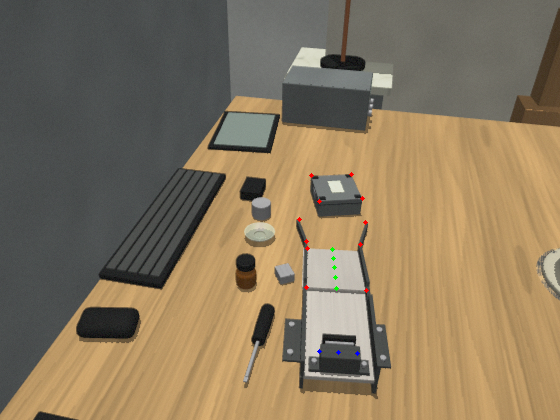

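Run:
```python
from workcell import env
from h import *
H=-np.pi/2
env.gripper_to(0.65)
env.goto(*tool(-.177,.10,.12,H,5))
env.move_straight(tool(-.177,.10,.016,H,5)[0],rate=.12)
env.dwell(.2);s=env.read_state();print(s["clock"],s["position"],s["force"],s["opening"]);f0=s["force"]
for y in np.arange(.085,.0499,-.005):
    r=env.move_straight(tool(-.177,y,.016,H,5)[0],rate=.03,force_limit=12)
    s=env.read_state();print(round(y,3),r,(s["force"]-f0).round(1),dockxy(s["position"]).round(4))
    if r:break
```

```text
5.9917 [ 0.43672146 -0.17319601  0.01584506] [0.14469362 0.2083047  1.16568039] 0.6514859465932588
0.085 False [-0.4 -0.1 -1.3] [-0.1769  0.0946]
0.08 False [ 0.6  0.  -1.3] [-0.177   0.0892]
0.075 False [-0.8 -0.2 -1. ] [-0.177   0.0842]
0.07 False [ 0.4  0.6 -1.9] [-0.177   0.0792]
0.065 False [-3.3  0.2 -0.3] [-0.1767  0.0757]
0.06 False [-1.1  0.3 -2.3] [-0.177   0.0691]
0.055 False [-2.   0.7 -2.4] [-0.1771  0.0637]
0.05 False [-1.4  0.6 -1.1] [-0.1771  0.0588]
```

Run:
```python
from workcell import env
from h import *
H=-np.pi/2
env.move_straight(tool(-.177,.075,.016,H,5)[0],rate=.1)
env.move_straight(tool(-.19,.09,.13,H,5)[0],rate=.2)
env.goto(*tool(-.30,0,.13,0,17))
p=env.grab_frame("top");s=env.read_state();print(s["clock"])
im=p["image"];cv2.imwrite("pics/top1.png",im);cv2.imwrite("pics/t3.png",cv2.resize(im[210:350,250:450],(800,560),interpolation=3))
r=env.trace(p,"crate");
for q in r[:2]: 
    m=q["mask"].astype(np.uint8);print(q["score"],m.sum(),cv2.minAreaRect(cv2.findNonZero(m)))
```

```text
11.725
0.59 3641 ((375.7960205078125, 266.1280212402344), (57.601112365722656, 65.02485656738281), 79.69515228271484)
```

View pics/t3.png

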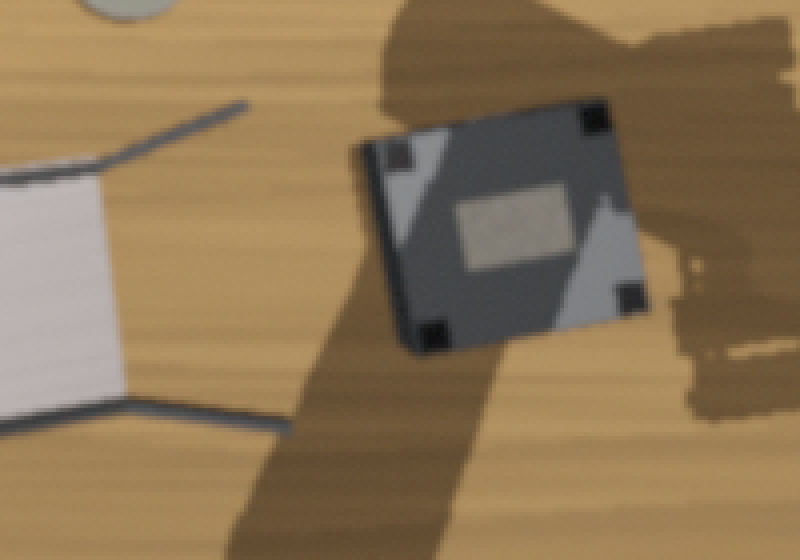

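Run:
```python
from h import *
lc=np.array([(55,-50,45),(-55,-50,45),(-55,50,45),(55,50,45)])/1000
px=np.array([(375,142),(605,98),(648,310),(413,352)])/4+[250,210]
y,r=fit([("top",l,p) for l,p in zip(lc,px)],[.53,-.15,1.7]);print(y,r.round(1),dockxy(y),y[2]-DOCK[2])
```

```text
[ 0.54995863 -0.16281816  1.7592485 ] [[-0.9 -1.1]
 [ 0.3 -0.7]
 [ 0.4  0.6]
 [-0.   1.2]] [-0.18332942 -0.00449858] 0.04224849756853577
```

```bash
cat >> h.py <<'E'
def fdock(s,f0):
    d=s["force"]-f0;c,si=np.cos(DOCK[2]),np.sin(DOCK[2])
    return np.array([c*d[0]+si*d[1],-si*d[0]+c*d[1],d[2]]).round(1)
def run(env,pts,f0,tilt=17,rate=.05,fl=10,Fmax=16):
    for X,Z in pts:
        r=env.move_straight(tool(X,0,Z,0,tilt)[0],rate=rate,force_limit=fl)
        s=env.read_state();f=fdock(s,f0);print(round(X,4),round(Z,4),r,f,end=" | ")
        if r or abs(f[0])>Fmax: print("STOP");return False
    print();return True
E
python3 - <<'E'
from workcell import env
from h import *
env.move_straight(tool(-.27,0,.028,0,17)[0],rate=.12)
env.dwell(.3);F=[]
for i in range(5):F.append(env.read_state()["force"]);env.dwell(.05)
f0=np.mean(F,0);np.save("f0.npy",f0);print(np.round(F,1))
run(env,[(X,.028) for X in np.arange(-.255,-.099,.01)],f0)
print(env.read_state()["clock"])
for n in("top","side"):
    p=env.grab_frame(n);cv2.imwrite(f"pics/{n}2.png",p["image"])
E
```

```text
[[ 0.5 -0.6 -0.5]
 [ 0.2 -0.4 -0.6]
 [ 0.6 -0.1  0.8]
 [-0.1 -0.2 -0.4]
 [-0.4  0.5  0.2]]
-0.255 0.028 False [-0.2  0.   0.3] | -0.245 0.028 False [-0.3  0.5 -0.4] | -0.235 0.028 False [-0.1 -0.2 -0.6] | -0.225 0.028 False [-0.9  0.1  0.1] | -0.215 0.028 False [0.4 0.1 0.9] | -0.205 0.028 False [-0.2 -0.2 -0.6] | -0.195 0.028 False [-0.4 -0.   0.6] | -0.185 0.028 False [ 0.2 -0.2  0.4] | -0.175 0.028 False [-0.3 -0.9  0.7] | -0.165 0.028 False [-0.6 -0.7  0.6] | -0.155 0.028 False [-0.6 -1.   0. ] | -0.145 0.028 False [ 0.9 -0.   0.6] | -0.135 0.028 False [-0.8 -0.4  0.4] | -0.125 0.028 False [-1.1  0.2 -0. ] | -0.115 0.028 False [-4.7  2.5  1.4] | -0.105 0.028 False [-3.1  3.4  0.5] | 
19.0583
```

View pics/top2.png

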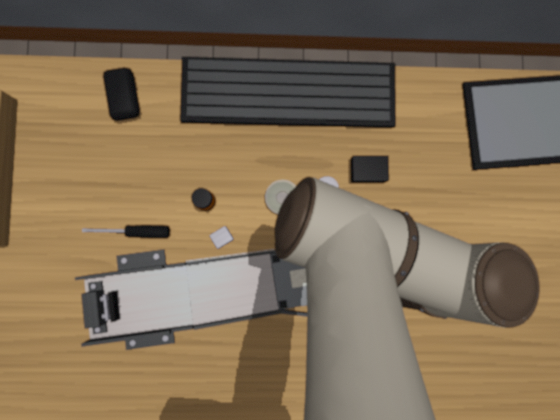

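View pics/side2.png

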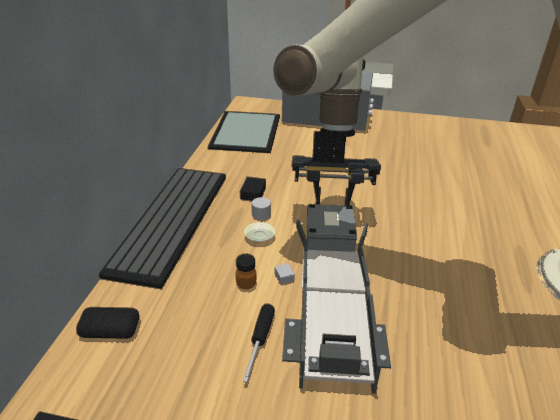

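Run:
```python
from workcell import env
from h import *
f0=np.load("f0.npy")
pts=[(X,.028) for X in np.arange(-.095,-.006,.01)]
pts+=[(X,.028+(X+.005)/4) for X in np.arange(.005,.036,.01)]
run(env,pts,f0,Fmax=14)
s=env.read_state();print(s["clock"],s["position"])
p=env.grab_frame("side");cv2.imwrite("pics/side3.png",p["image"][150:400,230:430].repeat(2,0).repeat(2,1))
```

```text
-0.095 0.028 False [-2.2  1.2 -0.4] | -0.085 0.028 False [-1.8  1.4 -0.1] | -0.075 0.028 False [-1.3  0.7 -0.5] | -0.065 0.028 False [-0.6  1.  -0.5] | -0.055 0.028 False [-0.5  1.2  0. ] | -0.045 0.028 False [-0.6  0.4 -0.5] | -0.035 0.028 False [-0.3  0.6 -1. ] | -0.025 0.028 False [ 0.1 -0.1 -0.2] | -0.015 0.028 False [-0.8 -0.5  0.3] | 0.005 0.0305 False [-3.2  0.5  1. ] | 0.015 0.033 False [-1.5  0.   1.1] | 0.025 0.0355 False [-1.4  0.   0.6] | 0.035 0.038 False [-0.3 -0.5  0.4] | 
23.9333 [0.51474136 0.04391748 0.03511191]
```

View pics/side3.png

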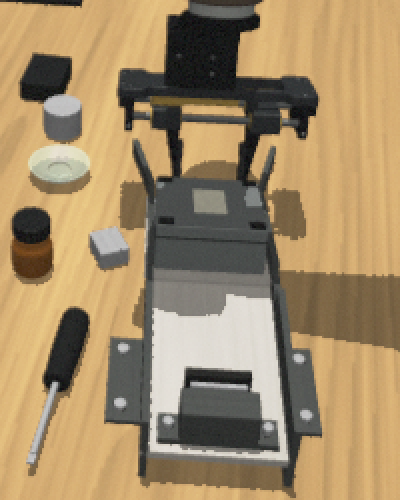

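Run:
```python
from workcell import env
from h import *
f0=np.load("f0.npy")
pts=[(X,.038+(X-.035)*.02/.06) for X in np.arange(.045,.0951,.01)]
pts+=[(.1,.061),(.105,.0635),(.11,.066),(.115,.068),(.12,.068)]
run(env,pts,f0,Fmax=14)
s=env.read_state();print(s["clock"],s["position"])
p=env.grab_frame("side");cv2.imwrite("pics/side4.png",p["image"][150:400,230:430].repeat(2,0).repeat(2,1))
p=env.grab_frame("top");cv2.imwrite("pics/top4.png",p["image"])
```

```text
0.045 0.0413 False [-0.2  0.1  0.6] | 0.055 0.0447 False [ 1.4  0.6 -0.1] | 0.065 0.048 False [-0.   0.   0.1] | 0.075 0.0513 False [-0.7 -0.3 -3. ] | 0.085 0.0547 False [-0.9  0.2 -1.5] | 0.095 0.058 False [-1.8  0.2  0.9] | 0.1 0.061 False [-1.6 -0.5  0.1] | 0.105 0.0635 False [-0.7 -0.5 -0.2] | 0.11 0.066 False [0.4 0.  0.6] | 0.115 0.068 False [ 0.9 -0.6  0.1] | 0.12 0.068 False [-1.4  0.6 -0.3] | 
27.425 [0.50255577 0.12797282 0.06522316]
```

View pics/side4.png

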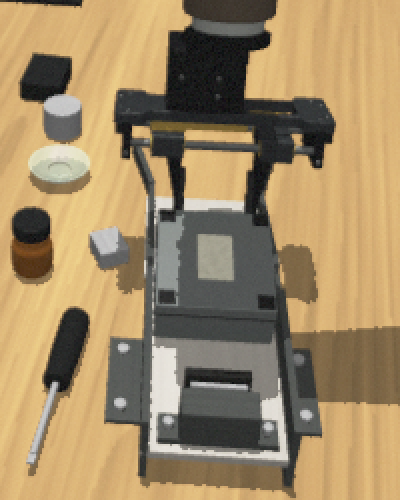

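Run:
```python
from workcell import env
from h import *
f0=np.load("f0.npy")
pts=[(X,.068-(X-.12)*.2) for X in np.arange(.125,.1551,.005)]
run(env,pts,f0,Fmax=12,rate=.04,fl=8)
run(env,[(X,.060) for X in np.arange(.157,.1651,.002)],f0,Fmax=8,rate=.02,fl=6)
s=env.read_state();print(s["clock"],dockxy(s["position"])+[HALF*np.cos(.297),0],s["position"])
p=env.grab_frame("side");cv2.imwrite("pics/side5.png",p["image"][150:400,230:430].repeat(2,0).repeat(2,1))
p=env.grab_frame("wrist");cv2.imwrite("pics/wrist5.png",p["image"])
```

```text
0.125 0.067 False [-1.8  0.8  0.2] | 0.13 0.066 False [-0.4 -0.7  0.5] | 0.135 0.065 False [-0.6 -0.2  1. ] | 0.14 0.064 False [-0.9 -1.   1.7] | 0.145 0.063 False [-0.  -0.8  0.4] | 0.15 0.062 False [-0.6 -0.2 -0. ] | 0.155 0.061 False [-0.4 -0.4  0.3] | 
0.157 0.06 False [-2.1  0.2  1.2] | 0.159 0.06 False [-0.9 -0.3  0.3] | 0.161 0.06 False [-0.5 -0.6  0.2] | 0.163 0.06 False [-1.1 -0.2 -1.2] | 0.165 0.06 False [-1.7  0.1 -1.1] | 
30.7083 [0.16509821 0.00023151] [0.49584229 0.17221593 0.057083  ]
```

View pics/side5.png

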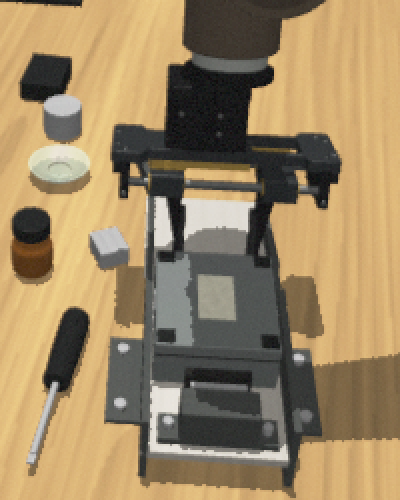

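View pics/wrist5.png

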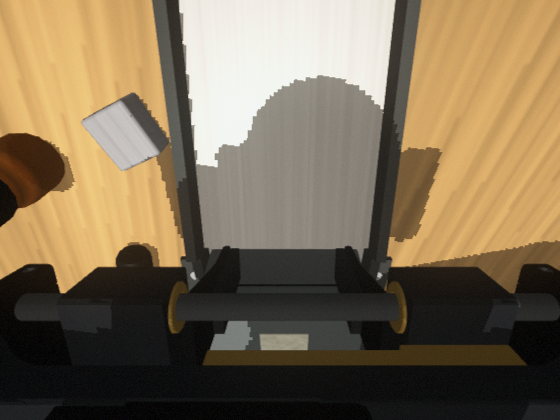

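```bash
cat >> h.py <<'E'
def favg(env,f0,n=4,dt=.02):
    F=[]
    for i in range(n):
        F.append(fdock(env.read_state(),f0))
        if i<n-1: env.dwell(dt)
    return np.mean(F,0).round(1)
E
python3 - <<'E'
from workcell import env
from h import *
f0=np.load("f0.npy")
X=.165
while X<.188:
    X+=.001
    r=env.move_straight(tool(X,0,.060,0,17)[0],rate=.015,force_limit=5)
    f=favg(env,f0);print(round(X,4),r,f,end="|")
    if r or f[0]<-4.5:break
s=env.read_state();print(s["clock"],dockxy(s["position"])+[HALF*np.cos(.297),0])
p=env.grab_frame("side");cv2.imwrite("pics/side6.png",cv2.resize(p["image"][240:400,270:430],(600,600),interpolation=3))
E
```

```text
0.166 False [-1.4  0.4 -1.3]|0.167 False [-1.4  0.6 -1. ]|0.168 False [-1.5  0.2 -1.2]|0.169 False [-1.6  0.3 -1. ]|0.17 False [-1.2  0.6 -1. ]|0.171 False [-1.1 -0.1 -1.2]|0.172 False [-1.4 -0.1 -1. ]|0.173 False [-1.5 -0.1 -1.2]|0.174 False [-2.1  0.2 -1.1]|0.175 False [-4.9  0.6 -0.5]|33.8083 [1.74571412e-01 1.29560873e-04]
```

View pics/side6.png

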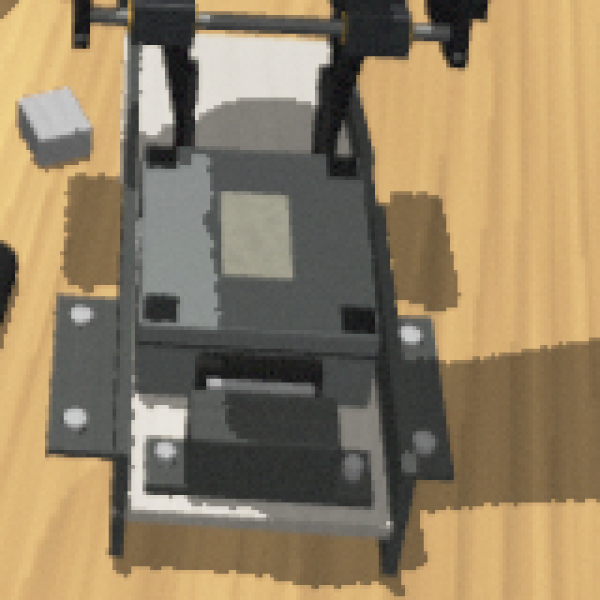

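Run:
```python
from workcell import env
from h import *
Z=.056
env.move_straight(tool(.168,0,.060,0,17)[0],rate=.03)
env.move_straight(tool(.164,0,Z,0,17)[0],rate=.03)
env.dwell(.3)
f0=np.mean([(env.dwell(.03),env.read_state()["force"])[1] for i in range(10)],0);print(f0-np.load("f0.npy"));np.save("f1.npy",f0)
p=env.grab_frame("side");cv2.imwrite("pics/side7.png",cv2.resize(p["image"][240:400,270:430],(600,600),interpolation=3))
X=.164
while X<.173:
    X+=.001
    r=env.move_straight(tool(X,0,Z,0,17)[0],rate=.02,force_limit=5)
    f=favg(env,f0,3);print(round(X,4),r,f,end="|")
    if r or f[0]<-4: break
while X<.180 and f[0]>-11.3:
    X+=.00025 if f[0]<-3 else .0005
    r=env.move_straight(tool(X,0,Z,0,17)[0],rate=.01,force_limit=6)
    f=favg(env,f0,4);print(round(X,5),r,f,end="|")
    if r: break
print();T=env.read_state()["clock"]
while env.read_state()["clock"]-T<.6:
    print(favg(env,f0,5)[0],end=" ");
print(env.read_state()["clock"])
```

```text
[-0.1503529  -0.07154538  0.1569702 ]
0.165 False [ 0.5 -0.2  0.2]|0.166 False [0.8 0.  0.2]|0.167 False [0.2 0.2 0. ]|0.168 False [ 0.3 -0.  -0.1]|0.169 False [ 0.1 -0.1 -0.6]|0.17 False [-0.  0.  0.]|0.171 False [ 0.3 -0.4  0. ]|0.172 False [ 0.5 -0.3 -0. ]|0.173 False [0.1 0.2 0. ]|0.1735 False [ 0.5 -0.1  0.4]|0.174 False [-0.7  0.1  0.2]|0.1745 False [-3.3  0.1  0.5]|0.17475 False [-4.8  0.2  0.8]|0.175 False [-5.1 -0.6  0.7]|0.17525 False [-5.7 -0.   0.9]|0.1755 False [-6.8 -0.4  1. ]|0.17575 False [-7.1 -0.2  0.8]|0.176 False [-7.9  0.   0.9]|0.17625 False [-8.   0.   1.2]|0.1765 False [-8.8 -0.2  1.6]|0.17675 False [-9.1 -0.3  1.4]|0.177 False [-10.1  -0.2   1.6]|0.17725 False [-10.5  -0.4   1.7]|0.1775 False [-10.4  -0.2   1.8]|0.17775 False [-11.3   0.2   2.2]|
-11.5 -11.6 -11.3 -11.7 -11.8 -11.5 -11.5 -11.6 -11.6 43.2167
```

View pics/side7.png

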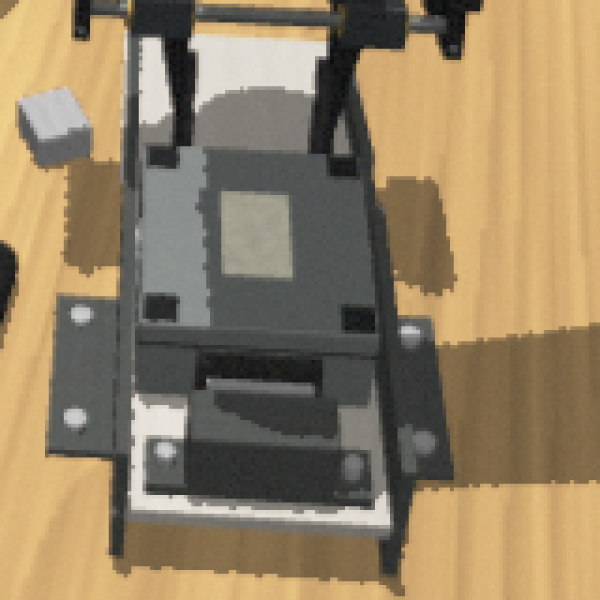

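Run:
```python
from workcell import env
from h import *
f0=np.load("f1.npy");Z=.056
for X in(.17795,.17815):
    env.move_straight(tool(X,0,Z,0,17)[0],rate=.01,force_limit=5);f=favg(env,f0,4);print(f)
    if f[0]<-12.6:break
for i in range(6):print(favg(env,f0,5)[0],end=" ")
env.move_straight(tool(.165,0,Z,0,17)[0],rate=.02)
print(favg(env,f0))
env.move_straight(tool(.12,0,.10,0,17)[0],rate=.1)
env.move_straight(tool(.02,0,.2,0,17)[0],rate=.2)
env.dwell(.3)
for n in("top","side"):
    p=env.grab_frame(n);cv2.imwrite(f"pics/{n}8.png",p["image"] if n=="top" else cv2.resize(p["image"][240:400,270:430],(600,600),interpolation=3))
    for t in["dish","jar","gauge","driver","weight","couponbox"]:
        r=env.search_frame(p,t);print(n,t,[(x["xyz"],round(x["score"],2)) for x in r[:1]])
print(env.read_state()["clock"])
```

```text
[-11.8  -0.3   2. ]
[-12.2  -0.2   2.2]
-12.3 -12.9 -12.3 -12.4 -12.6 -12.1 [-0.1  0.2 -0.4]
top dish [([0.6763, 0.0113, 0.0121], 0.91)]
top jar [([0.6674, 0.1513, 0.0582], 0.81)]
top gauge [([0.598, 0.1247, 0.0223], 0.83)]
top driver [([0.6073, 0.2659, 0.0217], 0.69)]
top weight [([0.7383, -0.154, 0.0235], 0.22)]
top couponbox [([0.7385, -0.154, 0.0257], 0.63)]
side dish [([0.6857, 0.0023, 0.0165], 0.94)]
side jar [([0.6677, 0.1691, 0.0396], 0.96)]
side gauge [([0.6035, 0.1357, 0.0204], 0.74)]
side driver [([0.6082, 0.2834, 0.0265], 0.87)]
side weight [([0.6979, -0.0589, 0.0291], 0.84)]
side couponbox [([0.7311, -0.1413, 0.0251], 0.57)]
47.7167
```

View pics/side8.png

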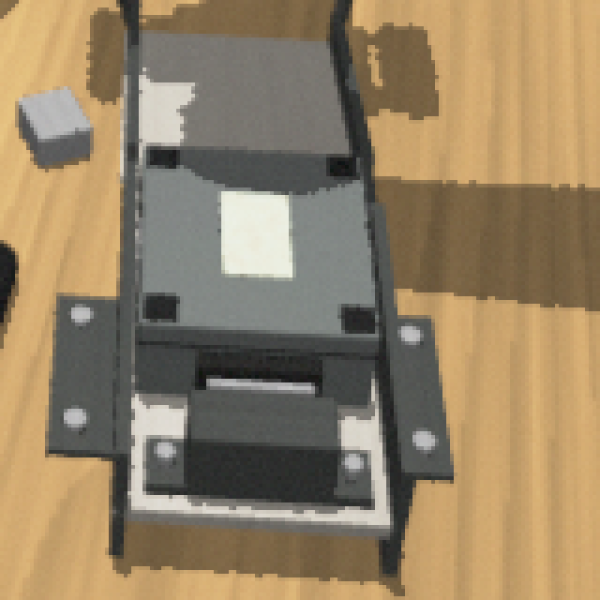

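View pics/top8.png

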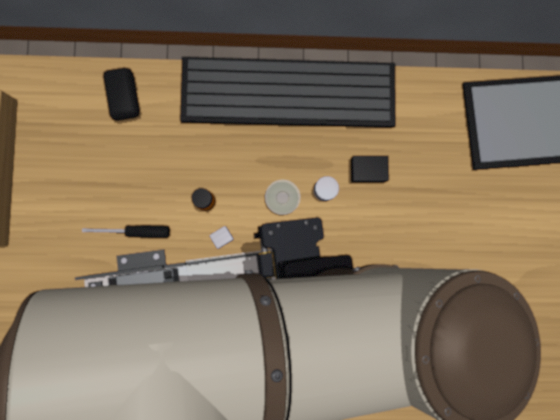

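Run:
```python
from h import *
lc=np.array([(55,-50,45),(-55,-50,45),(-55,50,45),(55,50,45)])/1000
px=np.array([(136,327),(146,148),(357,155),(380,338)])/3.75+[270,240]
for xl in(.223,.229):
    for z,t in((.032,0),(.036,.073),(.040,0)):
        P=np.array([w(DOCK,[xl+l[0],l[1],l[2]+z-t*l[0]])[0] for l in lc]);print(xl,z,t,(proj("side",P)-px).round(1).tolist())
```

```text
0.223 0.032 0 [[1.9, -5.0], [0.1, -4.8], [1.5, -3.5], [1.1, -4.1]]
0.223 0.036 0.073 [[1.9, -5.0], [0.3, -8.3], [2.0, -6.9], [1.1, -4.1]]
0.223 0.04 0 [[2.1, -8.6], [0.3, -8.2], [2.0, -6.9], [1.8, -7.7]]
0.229 0.032 0 [[1.8, -2.1], [0.1, -2.5], [1.8, -1.1], [1.5, -1.2]]
0.229 0.036 0.073 [[1.8, -2.1], [0.3, -5.9], [2.3, -4.6], [1.5, -1.2]]
0.229 0.04 0 [[2.1, -5.7], [0.3, -5.9], [2.3, -4.6], [2.1, -4.7]]
```

Level at deck height (z = 32 mm, tilt 0) fits best and evenly, with the crate about 70 mm beyond the lip, so I'm handing in.

```bash
python3 -c "
from workcell import env
env.close_job();print(env.read_state()['clock'])"
```

```text
the job is handed in; nothing more can be done
the job is handed in; nothing more can be done
```

I pushed the crate up the ramp and over the lip, pressed it against the end stop, let go and backed away. The job is handed in; it reports no verdict.

**How it went:** I first squared the crate up with a push on its side, not only on its rear face, because it stood about 10 mm off centre and turned 0.17 rad. Two fingertips then pushed it up the ramp, rising with its rear. The highest push reading on the way up was about 5 N, but I only sampled it when the arm paused.

**Pressing home:** I felt the stop about 69 mm beyond the lip, measured at the crate's centre. I pressed in small steps and held about 11.6 N for 0.6 s and then about 12.4 N for another 0.5 s. That is slightly under the 13 N asked. Force on the stop itself was not measured; it is the push less the crate's friction on the deck.

**Last checks:**
- **Crate position:** in the final side picture it lies level between the cheeks. A level crate at deck height, about 70 mm beyond the lip, fits to within 1–2.5 pixels; one still resting on the lip fits clearly worse.
- **Centring:** I judged this only from that fit, with 0–2 pixels left over sideways.
- **Let go:** the tool force read about zero after backing off, and the arm stood well clear.
- **Bystanders:** all six were found within about 5 mm of where they started. One check disagreed: the top camera's search for the weight gave a low-score hit (0.22) on the coupon box. The side camera and the top picture both show the weight in place.
- **Time:** about 48 s of the 70 s allowed.

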